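# Shut and latch the peg tub by pressing

### The arm

A 6-joint arm with a two-finger parallel gripper is mounted at the origin on the work surface. World frame = base frame: x ahead of the robot, y to its left, z up, the work surface at z = 0. Lengths are in m, angles in rad, forces in N, time in s.
With the tool pointing down it reaches from about 0.35 to 0.875 m from the base axis. Payload 15.5 kg.
Tool frame: the origin (TCP) lies at the very end of the fingers, on their centre line; the grasp point (between the pads) lies 19 mm behind it (env.grip_point_offset is the distance from the TCP to the grasp point, in m); z points along the fingers, y is the line along which they close (so a half turn about z gives the same grasp; the last joint's range is limited). The gripper opens to 85 mm and grips with 20 to 120 N. Pads are 22 mm wide; open, the fingers measure 114 mm over their backs; the gripper's body (76 mm by 85 mm) begins 54 mm behind the grasp point. The pads swing forward as they close: fully open they stand 13 mm farther back than shut.
Start: joints at [1.165, 0.494, 1.345, -0, 1.302, -0.096], TCP at [0.191, 0.595, 0.231] pointing down, gripper open.
Joint ranges: [-2.91, 2.91], [-0.82, 2.16], [0.22, 2.67], [-1.22, 4.37], [0.12, 2.79], [-3.08, 3.08]. Speed limits (rad/s): [1.89, 1.89, 2.57, 3.01, 3.01, 3.01].

### API

Orientations are given as a rotation vector (axis times angle).
In Python, from plant import env gives the robot as it stands.
- The arm moves only by the tool move_arm, never from a script. Its argument "series" is a list of rows, each an object of numbers: "tx", "ty", "tz": the shift along the tool's x, y, z each as a share of 25 cm, from -1 to 1; "ax", "ay", "az": the turn, a rotation vector about the tool's x, y, z each as a share of 90 degrees, from -1 to 1. In form: [{"tx": .., "ty": .., "tz": .., "ax": .., "ay": .., "az": ..}, ...]. A call has 1 to 12 rows; each row shifts and turns the commanded pose from where the row before left it, along the tool's axes as they then stand; what a row does not reach is not made up. A row lasts 1/8 s, in which the tool goes at most 62.5 mm and 10.7 degrees, less where a joint would pass 70% of its speed; a pose out of reach is approached as far as the arm can. A call with a number of a shift or a turn outside -1 to 1 is refused whole. A call with a gripper value outside its range is refused whole. "grip" is the closure, from -1 (fully open) to 1 (shut), set as the call begins (left out, the last holds). The fingers move at their own pace and stop on an object; "grip_force" is the grip in N (left out, the last holds). Time passes only in rows, so rows that do not move let the fingers close. It gives the time, the measured TCP pose, the force, the opening and the grip force at its end, in the units of the state.
- env.get_state(): the state, without advancing time (a new reading comes with each control period).
- env.capture(name): name is "scene" or "top" or "wrist"; returns the picture (480x640x3 uint8, red, green, blue); there is no depth.
- env.get_calibration(name): a dict with "fov_y" (degrees; the focal length in pixels is half the picture's height over the tangent of half this angle, whatever the lens; pixels are square), "cx", "cy" (the principal point, pixels), "R" (3x3) and "t" (3): a world point X has camera coordinates R X + t; the wrist camera has in their place "hand_eye" (4x4, takes a point from camera to tool coordinates, whose origin is the TCP and whose axes are the flange's). Camera axes: x right, y down, z forward; pixel columns grow to the right and rows downward; lengths in m; the calibration is good to about 2 mm. A picture is of the moment at which its call begins: read the wrist's pose just before it. get_calibration takes no time and is no camera call.
- env.finish_job(): hands the job in; it is judged then, once.
Trained networks look in the newest picture that a camera, given by its name, has taken for a name from the list of things; names that differ only in an ending like _2 or _b are one class to them, and where a whole thing is asked for, a point or a joint stands for the part that bears it (a point fixed in the world has none). Each returns a list of dicts, best first, with "confidence" (0 to 1); they miss things now and then, are a little off and sometimes report something else, mostly with a low value. They report only what shows in the picture. A call takes as long as a camera call.
- env.recognise(query, camera): "rect" ([left, top, width, height] in pixels, round what is visible of it).
- env.spot_point(query, camera): "at" ([row, column] in pixels: a listed point, or the origin of a listed thing).
The state is a dict: "t": time; "joint_positions": joint angles; "qd": joint speeds; "joint_torque": joint torques, N m; "eef_pos": TCP position; "tool_rot": TCP orientation; "wrist_force": force on the tool from outside, world axes, zero at the start; "ft_torque": the same for the moment, N m; "grip_width": finger opening in m; "finger_force": force on a finger pad.
Only numpy, scipy, OpenCV 4.12 (cv2) and the standard library are available. Lean on these libraries where they do the work, as an engineer would, in place of code of your own. Each camera call takes 0.05 s, during which the arm holds its last target. There are 200 camera calls.

### The job

Shut the clothes-peg tub by pushing and pressing only: press its raised lid down until it is fully closed, then push the wide latch over until it lies flat on the lid, and only then do the same with the narrow latch. Do not swing the lid wide open, pick nothing up, and leave the brush and the scoop beside the tub where they are.

Things in the scene. Friction and masses are not known exactly. Their poses are not given: they have to be found in the camera images.
- tub: translucent plastic tub full of wooden clothes pegs, 160 mm (x) by 240 mm (y) by 120 mm high, standing firmly (it does not slide). Origin: centre of its underside, on the table. x points from its front (latch side, facing the robot, yaw up to 0.45 rad either way) to its back, where the lid is hinged.
- lid_front (a point): middle of the lid's front free edge, on the upper side. The lid is a flat white plate 162 x 244 x 8 mm, hinged along the tub's back rim (axis along y, 82 mm behind the tub's centre, 122 mm above the table); this point is 164 mm in front of the axis. Closed, the lid's top is 128 mm above the table.
- lid (a joint): opening angle of the lid in rad: 0 closed, grows as the front edge rises; starts between 0.2 and 0.45. The hinge is stiff: the lid stays where it is left; about 1 to 4 N straight down on its front half closes it.
- wide_mount: grey hinge block of the wide latch, fixed on the tub's front rim; the two latches may change places from run to run. Origin: middle of the latch's hinge axis, 124 mm above the table, 12 mm in front of the tub's front wall, 75 mm left or right of the tub's middle. x points back over the lid, y along the hinge.
- wide_edge (a point): middle of the free edge of the wide latch: a flat grey plastic flap 70 mm wide along the hinge, 45 mm from the hinge axis to the free edge and 6 mm thick. Closed it lies flat over the lid's front edge, its top 11 mm above the hinge axis. At the start it stands up on the rim, leaning out away from the lid.
- wide_latch (a joint): angle of the wide latch in rad: 0 pressed flat on the lid (closed), 1.57 upright, at most 2.3 (leaning out, away from the lid). Starts between 1.8 and 2.2. Stiff hinge: it stays where it is left; 1 to 2 N at its edge turns it. No snap: push it over its hinge from the front, then press it down until it stops.
- narrow_mount: grey hinge block of the narrow latch, fixed on the tub's front rim; the two latches may change places from run to run. Origin: middle of the latch's hinge axis, 124 mm above the table, 12 mm in front of the tub's front wall, 75 mm left or right of the tub's middle. x points back over the lid, y along the hinge.
- narrow_edge (a point): middle of the free edge of the narrow latch: a flat grey plastic flap 28 mm wide along the hinge, 45 mm from the hinge axis to the free edge and 6 mm thick. Closed it lies flat over the lid's front edge, its top 11 mm above the hinge axis. At the start it stands up on the rim, leaning out away from the lid.
- narrow_latch (a joint): angle of the narrow latch in rad: 0 pressed flat on the lid (closed), 1.57 upright, at most 2.3 (leaning out, away from the lid). Starts between 1.8 and 2.2. Stiff hinge: it stays where it is left; 1 to 2 N at its edge turns it. No snap: push it over its hinge from the front, then press it down until it stops.
- brush: black scrub brush, 160 x 56 x 69 mm high with a bow handle on top, loose beside the tub (bystander). Origin: centre of its underside; x along it.
- scoop: steel scoop, loose beside the tub, about 210 mm long, 72 mm wide, 39 mm high (bystander). Origin: on its underside near the middle of its length; x along it, the handle to -x.

How it is judged:
On the way, in this order (a step that is already met when the one before it is completed fails the run):
1. the lid is pressed shut while both latches still stand open (value of joint lid below 0.04 rad and value of joint each of wide_latch, narrow_latch above 1 rad), for 0.2 s.
2. the wide latch is pressed flat on the shut lid while the narrow latch still stands open (value of joint lid below 0.05 rad and value of joint wide_latch below 0.12 rad and value of joint narrow_latch above 1 rad), for 0.2 s.
3. the narrow latch is pressed flat too (value of joint lid below 0.05 rad and value of joint each of wide_latch, narrow_latch below 0.12 rad), for 0.2 s.
At the end, for the whole second after the job is handed in: the lid is shut (within 0.05 rad), both latches lie flat on it (within 0.12 rad), and the brush and the scoop are within 30 mm of where they stood (all of step 3 and distance of each of brush, scoop from where it was at the start of the episode below 0.03 m); the robot touches nothing.
It fails at once if a latch is folded over while the lid is still up (value of joint lid above 0.1 rad and value of joint any of wide_latch, narrow_latch below 1 rad).
It fails at once if the narrow latch is folded over before the wide one is flat (value of joint wide_latch above 0.3 rad and value of joint narrow_latch below 1 rad).
It fails at once if the lid is lifted wide open (value of joint lid above 0.6 rad).
It fails at once if the brush or the scoop is pushed away or picked up (distance of any of brush, scoop from where it was at the start of the episode above 0.03 m).
It also fails if it takes over 45 s, if anything falls off the work surface, if the arm or the gripper's body presses on something with over 40 N, if the wrist force passes 120 N, or if a joint passes its speed limit or range.

## Working session

There is one attempt and no reset: what is moved stays moved. The work goes in short steps, Python scripts to look and compute and a tool call to move; the robot and the scene stay as the last step left them, time stands still between calls to the robot, and variables do not carry over. Pictures are saved under pics/ and viewed, at most 10 in all, crops included, and the job is handed in when it is done.

Besides the shell and the picture viewer there is one more tool, called after "Call:" in YAML: its name, and indented under it one key for each argument. move_arm: Moves the arm, as the interface text tells. Shift numbers are shares of 25 cm and turn numbers shares of 90 degrees, none past 1 either way. Its arguments: {"type":"object","properties":{"series":{"type":"array"},"grip":{"type":"number"},"grip_force":{"type":"number"}},"required":["series"]}

```bash
mkdir -p pics
cat > h.py <<'E'
import numpy as np,cv2
from plant import env
from scipy.spatial.transform import Rotation as Ro
E
python3 - <<'E'
from h import *
for c in("scene","top"):
    im=env.capture(c); cv2.imwrite(f"pics/{c}0.png",im[:,:,::-1])
    k=env.get_calibration(c); print(c,k)
    for q in("tub","lid_front","wide_mount","wide_edge","narrow_mount","narrow_edge","brush","scoop"):
        r=env.spot_point(q,c); print(q,[(np.round(x["at"],1).tolist(),round(x["confidence"],2)) for x in r[:2]])
s=env.get_state(); print(s)
E
```

```text
scene {'fov_y': 44.22098421205672, 'cx': 313.8344384311157, 'cy': 237.22129221926417, 'R': array([[ 0.88237085,  0.47049118, -0.00772868],
       [ 0.28698924, -0.55109775, -0.78353586],
       [-0.37290597,  0.68915115, -0.6212985 ]]), 't': array([-0.54980708, -0.05826943,  1.45548044])}
tub [([299.7, 306.9], 0.56)]
lid_front [([223.5, 270.8], 0.96)]
wide_mount [([225.0, 268.2], 0.75)]
wide_edge [([214.2, 249.2], 0.79)]
narrow_mount [([273.6, 247.8], 0.57)]
narrow_edge [([255.1, 235.3], 0.53)]
brush [([387.2, 296.0], 0.91)]
scoop []
top {'fov_y': 44.074017020325726, 'cx': 316.24168525471316, 'cy': 241.94056244686655, 'R': array([[ 0.02571823, -0.99924454,  0.02913619],
       [-0.98700136, -0.03000679, -0.15788574],
       [ 0.15864074, -0.02469692, -0.98702744]]), 't': array([0.03109164, 0.59461942, 1.25759099])}
tub []
lid_front [([252.1, 361.6], 0.87)]
wide_mount [([278.2, 327.7], 0.87)]
wide_edge [([292.1, 335.9], 0.87)]
narrow_mount [([258.8, 399.9], 0.58)]
narrow_edge [([264.7, 403.9], 0.74)]
brush [([207.2, 432.1], 0.65)]
scoop [([258.1, 253.8], 0.6)]
{'t': 0.9, 'joint_positions': array([ 1.16553324e+00,  4.93616441e-01,  1.34549641e+00,  1.98048885e-05,
        1.30250993e+00, -9.55077932e-02]), 'qd': array([-1.22670638e-03,  1.16383022e-05, -1.62498436e-03,  9.51743502e-04,
       -5.59300687e-04,  8.69556781e-04]), 'joint_torque': array([ 5.90925974e-04, -8.82026768e+01, -3.84262741e+01, -1.15118701e-04,
        7.75674471e-04, -8.78272022e-05]), 'eef_pos': array([0.19051148, 0.59525663, 0.23126795]), 'tool_rot': array([-4.84623742e-01, -3.10396216e+00,  3.84156441e-05]), 'wrist_force': array([-0.34274536,  0.07877145, -0.19844387]), 'ft_torque': array([ 0.07120165, -0.01474151,  0.02029143]), 'finger_force': 0.0, 'grip_width': 0.0849419665082458}
```

```bash
cat >> h.py <<'E'
def cam(c):
    k=env.get_calibration(c);f=240/np.tan(np.radians(k["fov_y"]/2))
    return f,k["cx"],k["cy"],np.array(k["R"]),np.array(k["t"])
def proj(c,X):
    f,cx,cy,R,t=cam(c);p=np.asarray(X)@R.T+t
    return np.c_[cy+f*p[:,1]/p[:,2],cx+f*p[:,0]/p[:,2]]
# params: x,y,yaw,lid,w,n ; side=+1: wide at +y
def model(p,side):
    x,y,a,l,w,n=p
    def lat(s,th):return [[-.092,.075*s,.124],[-.092+.045*np.cos(th)-.005*np.sin(th)*0,.075*s,.124+.045*np.sin(th)]]
    L=[[0.082-.164*np.cos(l)-.006*np.sin(l)*-0,0,.122+.164*np.sin(l)+.006*np.cos(l)]]
    P=np.array(L+lat(side,w)+lat(-side,n))
    R=Ro.from_euler("z",a).as_matrix()
    return P@R.T+[x,y,0]
E
cat > fit.py <<'E'
from h import *
from scipy.optimize import least_squares
obs={"scene":[(223.5,270.8),None,(214.2,249.2),(273.6,247.8),(255.1,235.3)],
"top":[(252.1,361.6),(278.2,327.7),(292.1,335.9),(258.8,399.9),(264.7,403.9)]}
for side in(1,-1):
    def res(p):
        o=[]
        for c in obs:
            q=proj(c,model(p,side))
            o+=[q[i]-v for i,v in enumerate(obs[c]) if v]
        return np.ravel(o)
    r=least_squares(res,[.55,0,0,.3,2,2],loss="soft_l1",f_scale=3)
    print(side,r.cost,r.x.round(3),res(r.x).round(1)); print(model(r.x,side).round(3))
E
python3 fit.py
python3 -c "
import cv2,numpy as np
a=cv2.imread('pics/scene0.png')[130:430,130:530];b=cv2.imread('pics/top0.png')[60:360,190:590]
cv2.imwrite('pics/c0.png',np.vstack([a,b]))"
```

```text
1 13.355225345479745 [ 0.618 -0.022  0.295  0.409  2.52   2.017] [-1.1 -1.9 -0.2  1.4  1.2  0.5  1.6  1.   0.3  2.2 -0.6  0.6  1.8 -2.
 -0.3 -1.7  0.5  0.4]
[[ 0.552 -0.042  0.193]
 [ 0.508  0.023  0.124]
 [ 0.473  0.012  0.15 ]
 [ 0.552 -0.121  0.124]
 [ 0.533 -0.126  0.165]]
-1 1384.7851162132943 [ 0.617 -0.061 -0.283  0.404  2.225  4.509] [ -1.1  -2.6  28.1 -27.8 -45.3  42.  -11.8  52.2   1.2   2.1   1.4  64.
  -1.1  54.7  -1.4 -77.8  -0.6 -83.9]
[[ 0.551 -0.042  0.192]
 [ 0.507 -0.107  0.124]
 [ 0.481 -0.1    0.16 ]
 [ 0.549  0.037  0.124]
 [ 0.541  0.039  0.08 ]]
```

View pics/c0.png

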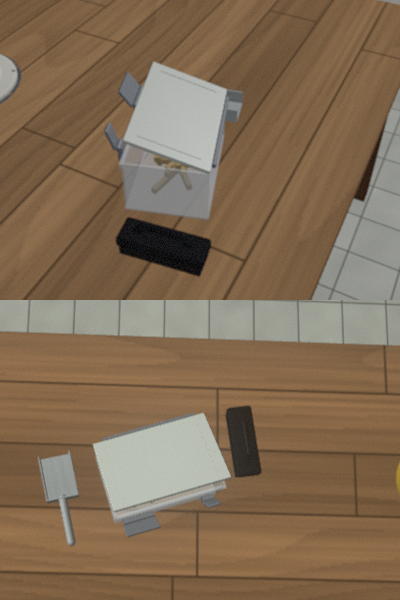

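The top view (lower half of the picture) shows the wide latch at the left (+y) and the narrow one at the right. The brush is to the right of the tub and the scoop to the left. This agrees with the side=+1 fit: tub at (0.618, -0.022), yaw 0.295. First I close the fingers, rise and align the tool with the tub.

Call:
move_arm:
  series:
    - {"tz": -0.07, "az": -0.0965}
    - {"tz": -0.07, "az": -0.0965}
    - {"tz": -0.07, "az": -0.0965}
    - {"tz": -0.07, "az": -0.0965}
    - {}
  grip: 1

```text
$.series[0]: bad value
```

```bash
cat >> h.py <<'E'
T=np.array([.618,-.022]);A=.295
def loc():
    s=env.get_state();R=Ro.from_rotvec(s["tool_rot"]).as_matrix()
    c,n=np.cos(A),np.sin(A);d=s["eef_pos"][:2]-T
    return np.array([c*d[0]+n*d[1],-n*d[0]+c*d[1],s["eef_pos"][2]]),R,s
def to(*targets):
    p,R,s=loc();B=Ro.from_euler("z",A).as_matrix()
    print("local",p.round(4),"t",s["t"],"F",s["wrist_force"].round(1),"w",s["grip_width"]);print("tool in tub",(B.T@R).round(3).tolist())
    for t in targets:
        print(t,"shares total",(R.T@B@(np.array(t)-p)/.25).round(3)); p=np.array(t)
E
python3 -c "
from h import *
to((-.25,.1,.30),(-.045,-.005,.30),(-.045,-.005,.2))"
```

```text
local [-0.2296  0.7149  0.2313] t 0.9 F [-0.3  0.1 -0.2] w 0.0849419665082458
tool in tub [[-0.823, 0.569, -0.0], [0.569, 0.823, -0.0], [0.0, -0.0, -1.0]]
(-0.25, 0.1, 0.3) shares total [-1.331 -2.07  -0.275]
(-0.045, -0.005, 0.3) shares total [-0.913  0.121 -0.   ]
(-0.045, -0.005, 0.2) shares total [-0.   0.   0.4]
```

Call:
move_arm:
  series:
    - {"tx": 0, "ty": 0, "tz": -0.07, "ax": 0, "ay": 0, "az": -0.0965}
    - {"tx": 0, "ty": 0, "tz": -0.07, "ax": 0, "ay": 0, "az": -0.0965}
    - {"tx": 0, "ty": 0, "tz": -0.07, "ax": 0, "ay": 0, "az": -0.0965}
    - {"tx": 0, "ty": 0, "tz": -0.07, "ax": 0, "ay": 0, "az": -0.0965}
    - {"tx": 0, "ty": 0, "tz": 0, "ax": 0, "ay": 0, "az": 0}
  grip: 1

```text
t: 1.52
eef_pos: [0.1907, 0.5958, 0.3024]
tool_rot: [-0.463, 3.106, 0.003]
wrist_force: [0.1, -0.0, 0.1]
grip_width: 0.0003
finger_force: 0.0
```

```bash
python3 -c "
from h import *
to((-.25,.1,.30),(-.045,-.005,.30),(-.045,-.005,.2))"
```

```text
local [-0.2292  0.7153  0.3024] t 1.525 F [ 0.1 -0.   0.1] w 0.0002665359901528635
tool in tub [[-1.0, -0.001, 0.002], [-0.001, 1.0, 0.002], [-0.002, 0.002, -1.0]]
(-0.25, 0.1, 0.3) shares total [ 0.085 -2.461  0.005]
(-0.045, -0.005, 0.3) shares total [-0.82  -0.421  0.   ]
(-0.045, -0.005, 0.2) shares total [ 0.001 -0.001  0.4  ]
```

Call:
move_arm:
  series:
    - {"tx": -0.049, "ty": -0.192, "tz": 0, "ax": 0, "ay": 0, "az": 0}
    - {"tx": -0.049, "ty": -0.192, "tz": 0, "ax": 0, "ay": 0, "az": 0}
    - {"tx": -0.049, "ty": -0.192, "tz": 0, "ax": 0, "ay": 0, "az": 0}
    - {"tx": -0.049, "ty": -0.192, "tz": 0, "ax": 0, "ay": 0, "az": 0}
    - {"tx": -0.049, "ty": -0.192, "tz": 0, "ax": 0, "ay": 0, "az": 0}
    - {"tx": -0.049, "ty": -0.192, "tz": 0, "ax": 0, "ay": 0, "az": 0}
    - {"tx": -0.049, "ty": -0.192, "tz": 0, "ax": 0, "ay": 0, "az": 0}
    - {"tx": -0.049, "ty": -0.192, "tz": 0, "ax": 0, "ay": 0, "az": 0}
    - {"tx": -0.049, "ty": -0.192, "tz": 0, "ax": 0, "ay": 0, "az": 0}
    - {"tx": -0.049, "ty": -0.192, "tz": 0, "ax": 0, "ay": 0, "az": 0}
    - {"tx": -0.049, "ty": -0.192, "tz": 0, "ax": 0, "ay": 0, "az": 0}
    - {"tx": -0.049, "ty": -0.192, "tz": 0, "ax": 0, "ay": 0, "az": 0}

```text
t: 3.02
eef_pos: [0.4998, 0.0858, 0.3005]
tool_rot: [0.457, -3.107, -0.0]
wrist_force: [0.2, 0.2, 0.4]
grip_width: 0.0001
finger_force: 0.0
```

Call:
move_arm:
  series:
    - {"tx": -0.049, "ty": -0.192, "tz": 0, "ax": 0, "ay": 0, "az": 0}
    - {"tx": -0.049, "ty": -0.192, "tz": 0, "ax": 0, "ay": 0, "az": 0}
    - {"tx": -0.049, "ty": -0.192, "tz": 0, "ax": 0, "ay": 0, "az": 0}
    - {"tx": 0, "ty": 0, "tz": 0, "ax": 0, "ay": 0, "az": 0}

```text
t: 3.52
eef_pos: [0.5776, -0.0424, 0.2998]
tool_rot: [0.453, -3.108, 0.0]
wrist_force: [-0.4, 0.6, 0.4]
grip_width: -0.0001
finger_force: 0.0
```

```bash
python3 -c "
from h import *
to((-.045,-.005,.2),(-.045,-.005,.13))"
```

```text
local [-0.0445 -0.0078  0.2998] t 3.525 F [-0.4  0.6  0.4] w -0.0001346160799773064
tool in tub [[-1.0, 0.006, -0.001], [0.006, 1.0, -0.0], [0.001, -0.0, -1.0]]
(-0.045, -0.005, 0.2) shares total [0.001 0.011 0.399]
(-0.045, -0.005, 0.13) shares total [-0.    0.    0.28]
```

Call:
move_arm:
  series:
    - {"tx": 0, "ty": 0.01, "tz": 0.15, "ax": 0, "ay": 0, "az": 0}
    - {"tx": 0, "ty": 0, "tz": 0.15, "ax": 0, "ay": 0, "az": 0}
    - {"tx": 0, "ty": 0, "tz": 0.1, "ax": 0, "ay": 0, "az": 0}
    - {"tx": 0, "ty": 0, "tz": 0.05, "ax": 0, "ay": 0, "az": 0}
    - {"tx": 0, "ty": 0, "tz": 0.05, "ax": 0, "ay": 0, "az": 0}
    - {"tx": 0, "ty": 0, "tz": 0.05, "ax": 0, "ay": 0, "az": 0}
    - {"tx": 0, "ty": 0, "tz": 0.04, "ax": 0, "ay": 0, "az": 0}
    - {"tx": 0, "ty": 0, "tz": 0.04, "ax": 0, "ay": 0, "az": 0}
    - {"tx": 0, "ty": 0, "tz": 0.03, "ax": 0, "ay": 0, "az": 0}
    - {"tx": 0, "ty": 0, "tz": 0.02, "ax": 0, "ay": 0, "az": 0}
    - {"tx": 0, "ty": 0, "tz": 0, "ax": 0, "ay": 0, "az": 0}

```text
t: 4.9
eef_pos: [0.5759, -0.0372, 0.131]
tool_rot: [0.464, -3.107, -0.0]
wrist_force: [0.8, -0.4, 0.4]
grip_width: 0.0001
finger_force: 0.0
```

```bash
python3 -c "
from h import *
to((-.045,-.005,.2),(-.045,-.005,.13))"
```

```text
local [-0.0447 -0.0023  0.131 ] t 4.9 F [ 0.8 -0.4  0.4] w 0.00010485675701752752
tool in tub [[-1.0, -0.001, -0.0], [-0.001, 1.0, 0.0], [0.0, 0.0, -1.0]]
(-0.045, -0.005, 0.2) shares total [ 0.001 -0.011 -0.276]
(-0.045, -0.005, 0.13) shares total [-0.   -0.    0.28]
```

Call:
move_arm:
  series:
    - {"tx": 0, "ty": 0, "tz": 0.008, "ax": 0, "ay": 0, "az": 0}
    - {"tx": 0, "ty": 0, "tz": 0.008, "ax": 0, "ay": 0, "az": 0}
    - {"tx": 0, "ty": 0, "tz": 0, "ax": 0, "ay": 0, "az": 0}

```text
t: 5.28
eef_pos: [0.5761, -0.0373, 0.1279]
tool_rot: [-0.464, 3.106, -0.0]
wrist_force: [-3.3, -0.5, 9.9]
grip_width: 0.0
finger_force: 5.1
```

Call:
move_arm:
  series:
    - {"tx": 0, "ty": 0, "tz": 0.003, "ax": 0, "ay": 0, "az": 0}
    - {"tx": 0, "ty": 0, "tz": 0, "ax": 0, "ay": 0, "az": 0}
    - {"tx": 0, "ty": 0, "tz": -0.1, "ax": 0, "ay": 0, "az": 0}
    - {"tx": 0, "ty": 0, "tz": -0.24, "ax": 0, "ay": 0, "az": 0}
    - {"tx": 0.12, "ty": 0.05, "tz": -0.2, "ax": 0, "ay": 0, "az": 0}
    - {"tx": 0.2, "ty": 0.05, "tz": 0, "ax": 0, "ay": 0, "az": 0}
    - {"tx": 0.2, "ty": 0.05, "tz": 0, "ax": 0, "ay": 0, "az": 0}
    - {"tx": 0.16, "ty": 0.05, "tz": 0, "ax": 0, "ay": 0, "az": 0}
    - {"tx": 0, "ty": 0, "tz": 0, "ax": 0, "ay": 0, "az": 0}

```text
t: 6.4
eef_pos: [0.3962, -0.0388, 0.2617]
tool_rot: [0.463, -3.107, -0.0]
wrist_force: [0.9, -0.1, -0.4]
grip_width: 0.0001
finger_force: 0.0
```

Run:
```python
from h import *
to((-.17,.075,.20),(-.17,.075,.145),(-.06,.075,.145),(-.06,.075,.137))
k=env.get_calibration("wrist")["hand_eye"];R=Ro.from_rotvec(env.get_state()["tool_rot"]).as_matrix();print(np.round(k,3).tolist())
for c in("scene","top","wrist"):
    im=env.capture(c); cv2.imwrite(f"pics/{c}1.png",im[:,:,::-1])
    for q in("lid_front","wide_mount","wide_edge","narrow_mount","narrow_edge"):
        r=env.spot_point(q,c); print(c,q,[(np.round(x["at"],1).tolist(),round(x["confidence"],2)) for x in r[:1]])
for c in("scene","top"): print(proj(c,model([.618,-.022,.295,0,2.2,2.0],1)).round(1).tolist())
a=cv2.imread('pics/scene1.png')[170:370,180:400];b=cv2.imread('pics/top1.png')[140:340,250:470];w=cv2.imread('pics/wrist1.png')
cv2.imwrite('pics/c1.png',np.hstack([np.vstack([cv2.resize(a,(320,290)),cv2.resize(b,(320,290))]),cv2.resize(w,(480,360))[:580] if 0 else cv2.copyMakeBorder(cv2.resize(w,(470,352)),0,228,0,0,0)]))
```

```text
local [-0.2171  0.0484  0.2617] t 6.4 F [ 0.9 -0.1 -0.4] w 7.147762807124412e-05
tool in tub [[-1.0, -0.001, -0.0], [-0.001, 1.0, 0.0], [0.0, 0.0, -1.0]]
(-0.17, 0.075, 0.2) shares total [-0.189  0.106  0.247]
(-0.17, 0.075, 0.145) shares total [-0.   -0.    0.22]
(-0.06, 0.075, 0.145) shares total [-0.44 -0.   -0.  ]
(-0.06, 0.075, 0.137) shares total [-0.    -0.     0.032]
[[-0.0, -0.961, -0.278, 0.071], [1.0, -0.0, 0.0, -0.0], [-0.0, -0.278, 0.961, -0.143], [0.0, 0.0, 0.0, 1.0]]
scene lid_front [([248.6, 263.0], 0.76)]
scene wide_mount [([223.8, 270.9], 0.87)]
scene wide_edge [([214.1, 253.6], 0.7)]
scene narrow_mount [([272.3, 250.4], 0.9)]
scene narrow_edge [([257.2, 236.9], 0.64)]
top lid_front [([258.9, 360.2], 0.6)]
top wide_mount [([276.7, 328.8], 0.55)]
top wide_edge [([291.6, 333.8], 0.85)]
top narrow_mount [([261.5, 400.0], 0.47)]
top narrow_edge [([263.9, 406.2], 0.63)]
wrist lid_front []
wrist wide_mount []
wrist wide_edge [([396.3, 81.6], 0.67)]
wrist narrow_mount [([381.5, 155.0], 0.98)]
wrist narrow_edge [([392.8, 130.0], 0.6)]
[[248.4, 264.1], [226.3, 268.9], [210.4, 255.2], [274.8, 248.5], [256.7, 236.7]]
[[263.0, 362.2], [277.5, 328.3], [288.5, 332.8], [258.4, 398.1], [264.7, 404.2]]
```

View pics/c1.png

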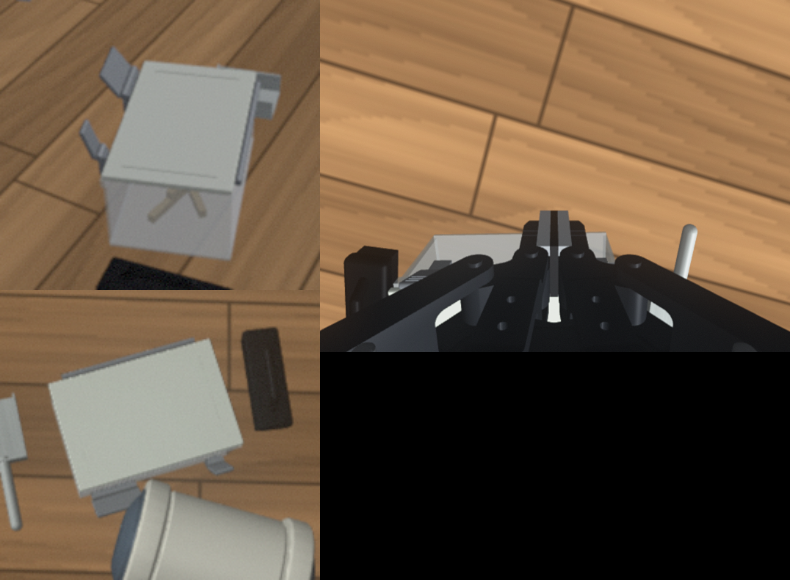

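The lid is flat on the tub at about (260,360) in the top camera. Both latches still stand open, and the pose model agrees within about 4 px. Next is the wide latch.

Call:
move_arm:
  series:
    - {"tx": -0.05, "ty": 0.06, "tz": 0.15, "ax": 0, "ay": 0, "az": 0}
    - {"tx": -0.05, "ty": 0.06, "tz": 0.15, "ax": 0, "ay": 0, "az": 0}
    - {"tx": 0, "ty": 0, "tz": 0.16, "ax": 0, "ay": 0, "az": 0}
    - {"tx": -0.04, "ty": 0, "tz": 0, "ax": 0, "ay": 0, "az": 0}
    - {"tx": -0.04, "ty": 0, "tz": 0, "ax": 0, "ay": 0, "az": 0}
    - {"tx": -0.04, "ty": 0, "tz": 0, "ax": 0, "ay": 0, "az": 0}
    - {"tx": -0.04, "ty": 0, "tz": 0, "ax": 0, "ay": 0, "az": 0}
    - {"tx": -0.04, "ty": 0, "tz": 0, "ax": 0, "ay": 0, "az": 0}
    - {"tx": -0.04, "ty": 0, "tz": 0, "ax": 0, "ay": 0, "az": 0}
    - {"tx": 0, "ty": 0, "tz": 0, "ax": 0, "ay": 0, "az": 0}

```text
t: 8.55
eef_pos: [0.472, 0.0146, 0.1465]
tool_rot: [-0.464, 3.107, -0.0]
wrist_force: [0.4, 0.4, -0.5]
grip_width: 0.0005
finger_force: 0.0
```

Run:
```python
from h import *
to((-.055,.078,.147),(-.06,.078,.136))
for c in("scene","top"):
    im=env.capture(c); cv2.imwrite(f"pics/{c}2.png",im[:,:,::-1])
a=cv2.imread('pics/scene2.png')[170:370,180:400]
cv2.imwrite('pics/c2.png',cv2.resize(a,(660,600)))
```

```text
local [-0.1291  0.0775  0.1465] t 8.55 F [ 0.4  0.4 -0.5] w 0.0005188715307391312
tool in tub [[-1.0, -0.002, 0.0], [-0.002, 1.0, -0.0], [-0.0, -0.0, -1.0]]
(-0.055, 0.078, 0.147) shares total [-0.296  0.002 -0.002]
(-0.06, 0.078, 0.136) shares total [0.02  0.    0.044]
```

View pics/c2.png

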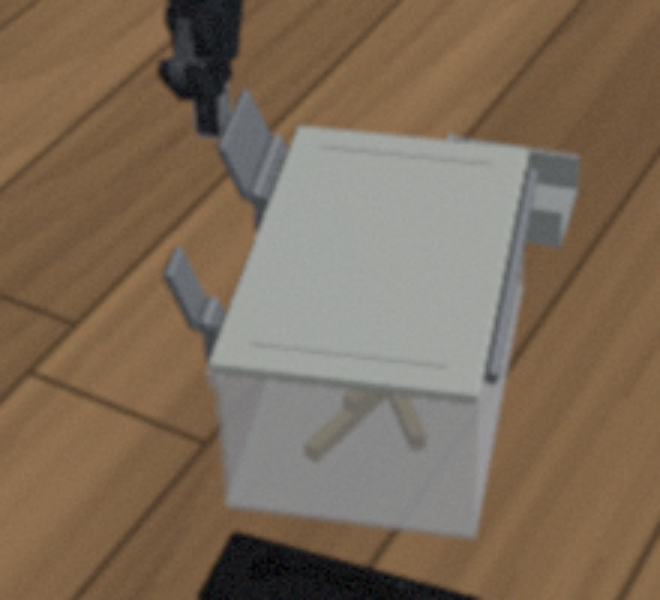

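The fingertips, at about (210,120) in the crop, stand just in front of the wide latch, so I push on.

Call:
move_arm:
  series:
    - {"tx": -0.04, "ty": 0, "tz": 0, "ax": 0, "ay": 0, "az": 0}
    - {"tx": -0.04, "ty": 0, "tz": 0, "ax": 0, "ay": 0, "az": 0}
    - {"tx": -0.04, "ty": 0, "tz": 0, "ax": 0, "ay": 0, "az": 0}
    - {"tx": -0.04, "ty": 0, "tz": 0, "ax": 0, "ay": 0, "az": 0}
    - {"tx": -0.04, "ty": 0, "tz": 0, "ax": 0, "ay": 0, "az": 0}
    - {"tx": -0.04, "ty": 0, "tz": 0, "ax": 0, "ay": 0, "az": 0}
    - {"tx": -0.04, "ty": 0, "tz": 0, "ax": 0, "ay": 0, "az": 0}
    - {"tx": 0, "ty": 0, "tz": 0.02, "ax": 0, "ay": 0, "az": 0}
    - {"tx": 0, "ty": 0, "tz": 0.016, "ax": 0, "ay": 0, "az": 0}
    - {"tx": 0, "ty": 0, "tz": 0, "ax": 0, "ay": 0, "az": 0}

```text
t: 9.9
eef_pos: [0.5376, 0.0348, 0.137]
tool_rot: [0.464, -3.106, -0.0]
wrist_force: [0.0, -0.6, -0.3]
grip_width: -0.0002
finger_force: 0.0
```

Call:
move_arm:
  series:
    - {"tx": 0, "ty": 0, "tz": 0.008, "ax": 0, "ay": 0, "az": 0}
    - {"tx": 0, "ty": 0, "tz": 0.005, "ax": 0, "ay": 0, "az": 0}
    - {"tx": 0, "ty": 0, "tz": 0, "ax": 0, "ay": 0, "az": 0}

```text
t: 10.28
eef_pos: [0.5382, 0.0348, 0.1348]
tool_rot: [-0.464, 3.107, -0.0]
wrist_force: [-1.3, 1.0, 8.9]
grip_width: 0.0001
finger_force: 4.8
```

Call:
move_arm:
  series:
    - {"tx": 0, "ty": 0, "tz": 0.003, "ax": 0, "ay": 0, "az": 0}
    - {"tx": 0, "ty": 0, "tz": 0, "ax": 0, "ay": 0, "az": 0}
    - {"tx": 0, "ty": 0, "tz": -0.1, "ax": 0, "ay": 0, "az": 0}
    - {"tx": 0, "ty": 0, "tz": -0.2, "ax": 0, "ay": 0, "az": 0}
    - {"tx": 0.18, "ty": 0, "tz": -0.15, "ax": 0, "ay": 0, "az": 0}
    - {"tx": 0.18, "ty": -0.12, "tz": 0, "ax": 0, "ay": 0, "az": 0}
    - {"tx": 0.18, "ty": -0.12, "tz": 0, "ax": 0, "ay": 0, "az": 0}
    - {"tx": 0, "ty": -0.19, "tz": 0, "ax": 0, "ay": 0, "az": 0}
    - {"tx": 0, "ty": -0.19, "tz": 0, "ax": 0, "ay": 0, "az": 0}
    - {"tx": 0, "ty": 0, "tz": 0, "ax": 0, "ay": 0, "az": 0}

```text
t: 11.52
eef_pos: [0.4551, -0.1555, 0.246]
tool_rot: [-0.459, 3.107, -0.001]
wrist_force: [-0.1, 1.3, 0.3]
grip_width: 0.0
finger_force: 0.0
```

Run:
```python
from h import *
to((-.185,-.075,.147),(-.06,-.075,.147))
for c in("scene",):
    im=env.capture(c); cv2.imwrite(f"pics/{c}3.png",im[:,:,::-1])
    for q in("wide_edge","narrow_mount","narrow_edge"):
        r=env.spot_point(q,c); print(c,q,[(np.round(x["at"],1).tolist(),round(x["confidence"],2)) for x in r[:1]])
print(proj("scene",model([.618,-.022,.295,0,.1,2.0],1)).round(1).tolist())
a=cv2.imread('pics/scene3.png')[170:370,180:400]
cv2.imwrite('pics/c3.png',cv2.resize(a,(660,600)))
```

```text
local [-0.1947 -0.0804  0.246 ] t 11.525 F [-0.1  1.3  0.3] w 1.8520283361070728e-05
tool in tub [[-1.0, 0.001, 0.0], [0.001, 1.0, -0.001], [-0.0, -0.001, -1.0]]
(-0.185, -0.075, 0.147) shares total [-0.039  0.022  0.396]
(-0.06, -0.075, 0.147) shares total [-0.5    0.001  0.   ]
scene wide_edge [([225.4, 288.1], 0.73)]
scene narrow_mount [([275.5, 249.8], 0.9)]
scene narrow_edge [([253.8, 236.1], 0.81)]
[[248.4, 264.1], [226.3, 268.9], [227.0, 290.3], [274.8, 248.5], [256.7, 236.7]]
```

View pics/c3.png

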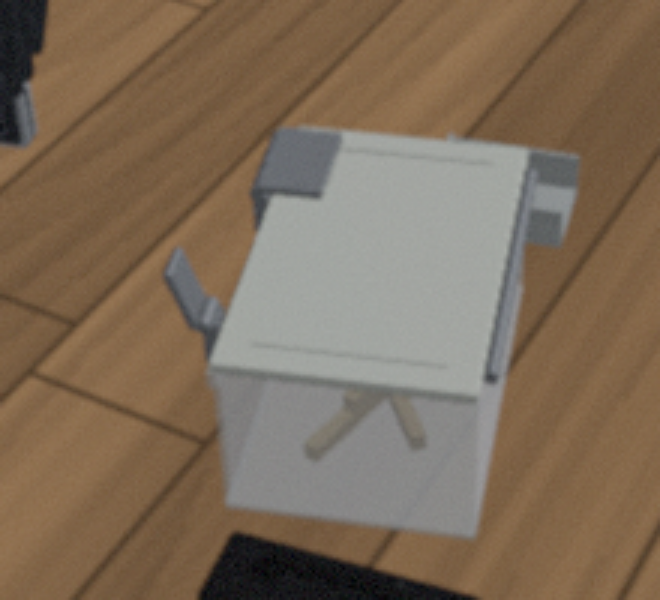

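The wide latch lies flat on the lid at about (300,160) in the crop. The narrow one still stands at about (190,295). Next I push the narrow latch.

Call:
move_arm:
  series:
    - {"tx": 0, "ty": 0.02, "tz": 0.2, "ax": 0, "ay": 0, "az": 0}
    - {"tx": -0.02, "ty": 0, "tz": 0.196, "ax": 0, "ay": 0, "az": 0}
    - {"tx": -0.04, "ty": 0, "tz": 0, "ax": 0, "ay": 0, "az": 0}
    - {"tx": -0.04, "ty": 0, "tz": 0, "ax": 0, "ay": 0, "az": 0}
    - {"tx": -0.04, "ty": 0, "tz": 0, "ax": 0, "ay": 0, "az": 0}
    - {"tx": -0.04, "ty": 0, "tz": 0, "ax": 0, "ay": 0, "az": 0}
    - {"tx": -0.04, "ty": 0, "tz": 0, "ax": 0, "ay": 0, "az": 0}
    - {"tx": -0.04, "ty": 0, "tz": 0, "ax": 0, "ay": 0, "az": 0}
    - {"tx": -0.04, "ty": 0, "tz": 0, "ax": 0, "ay": 0, "az": 0}
    - {"tx": 0, "ty": 0, "tz": 0, "ax": 0, "ay": 0, "az": 0}

```text
t: 12.98
eef_pos: [0.5252, -0.1259, 0.1469]
tool_rot: [-0.465, 3.107, -0.0]
wrist_force: [-0.6, -0.2, 0.2]
grip_width: 0.0001
finger_force: 0.0
```

Call:
move_arm:
  series:
    - {"tx": -0.04, "ty": 0, "tz": 0, "ax": 0, "ay": 0, "az": 0}
    - {"tx": -0.04, "ty": 0, "tz": 0, "ax": 0, "ay": 0, "az": 0}
    - {"tx": -0.04, "ty": 0, "tz": 0, "ax": 0, "ay": 0, "az": 0}
    - {"tx": -0.04, "ty": 0, "tz": 0, "ax": 0, "ay": 0, "az": 0}
    - {"tx": -0.04, "ty": 0, "tz": 0, "ax": 0, "ay": 0, "az": 0}
    - {"tx": -0.04, "ty": 0, "tz": 0, "ax": 0, "ay": 0, "az": 0}
    - {"tx": 0, "ty": 0, "tz": 0.02, "ax": 0, "ay": 0, "az": 0}
    - {"tx": 0, "ty": 0, "tz": 0.016, "ax": 0, "ay": 0, "az": 0}
    - {"tx": 0, "ty": 0, "tz": 0, "ax": 0, "ay": 0, "az": 0}

```text
t: 14.1
eef_pos: [0.5815, -0.1086, 0.1375]
tool_rot: [0.464, -3.106, -0.001]
wrist_force: [-0.4, -0.7, -0.8]
grip_width: 0.0004
finger_force: 0.0
```

Call:
move_arm:
  series:
    - {"tx": 0, "ty": 0, "tz": 0.008, "ax": 0, "ay": 0, "az": 0}
    - {"tx": 0, "ty": 0, "tz": 0.007, "ax": 0, "ay": 0, "az": 0}
    - {"tx": 0, "ty": 0, "tz": 0, "ax": 0, "ay": 0, "az": 0}

```text
t: 14.48
eef_pos: [0.5821, -0.1087, 0.1348]
tool_rot: [-0.464, 3.107, -0.0]
wrist_force: [-0.8, 0.8, 9.0]
grip_width: 0.0001
finger_force: 4.4
```

Call:
move_arm:
  series:
    - {"tx": 0, "ty": 0, "tz": 0.003, "ax": 0, "ay": 0, "az": 0}
    - {"tx": 0, "ty": 0, "tz": 0, "ax": 0, "ay": 0, "az": 0}
    - {"tx": 0, "ty": 0, "tz": -0.1, "ax": 0, "ay": 0, "az": 0}
    - {"tx": 0, "ty": 0, "tz": -0.2, "ax": 0, "ay": 0, "az": 0}
    - {"tx": 0.1, "ty": 0, "tz": -0.2, "ax": 0, "ay": 0, "az": 0}
    - {"tx": 0.2, "ty": 0, "tz": -0.1, "ax": 0, "ay": 0, "az": 0}
    - {"tx": 0.2, "ty": 0, "tz": 0, "ax": 0, "ay": 0, "az": 0}
    - {"tx": 0, "ty": 0, "tz": 0, "ax": 0, "ay": 0, "az": 0}

```text
t: 15.48
eef_pos: [0.4598, -0.1455, 0.284]
tool_rot: [0.461, -3.107, 0.0]
wrist_force: [1.0, 0.4, 0.5]
grip_width: -0.0001
finger_force: 0.0
```

Run:
```python
from h import *
im=env.capture("scene"); cv2.imwrite("pics/scene4.png",im[:,:,::-1])
a=cv2.imread('pics/scene4.png')[170:370,180:400]
cv2.imwrite('pics/c4.png',cv2.resize(a,(660,600)))
```

```text
(no output)
```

View pics/c4.png

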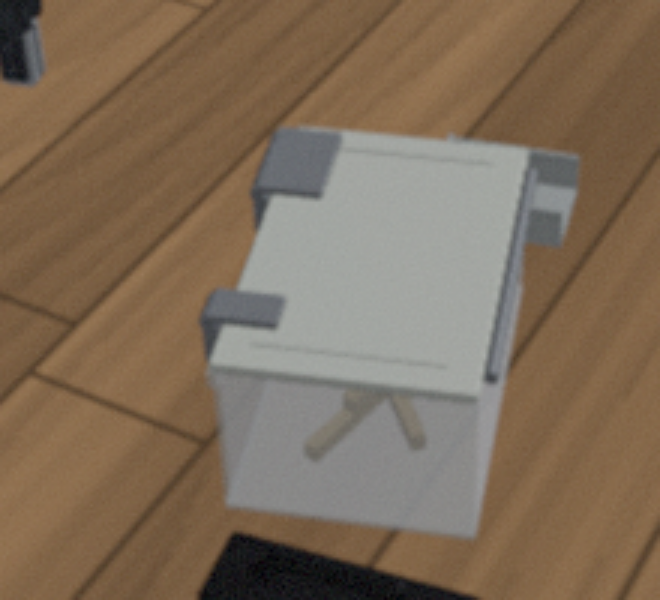

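Both latches lie flat on the shut lid, at about (300,160) and (245,308) in the crop. The brush has not moved and the arm is clear.

```bash
python3 -c "
from h import *
print(env.finish_job())"
```

```text
the job is handed in; nothing more can be done
None
```

The job is handed in, with no verdict shown: I pressed the lid shut, then the wide latch flat, then the narrow latch flat, and the arm never went near the brush or the scoop.

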